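Reset the plate reader under its push-latch cover

TASK

Reset the plate reader: press its flush service cover down and let go so that it pops up, press the round button under it fully in and release it, leaving the square button alone, then push the cover down again until it latches shut and flush. Use only touches and pushes: nothing is to be grasped or lifted, and the vials, bottles and other things standing about must stay where they are.

Things in the scene. Friction and masses are not known exactly. Their poses are not given: they have to be found in the camera images.
- reader: Plate reader, a fixed grey case 260 mm deep (its x, away from the robot at yaw 0) x 360 mm wide (its y, left) x 130 mm high. Origin: centre of its underside, on the table. Stands turned by up to 0.25 rad. Display and keypad on the left half of its flat top; white service cover flush in the right half. Two loose vials stand on the rear left of the top, centres 100 mm or more left of the cover's centre line.
- cover (a joint): Angle of the white cover: 0 latched flush, 1.35 rad fully open (nearly upright), -0.085 firm stop (10 mm down at the edge) below flush. Sprung open, push-push latch: pressed from 0 to the stop and released, it swings up to 1.35 in 1 to 2 s; pushed from open to the stop (beyond -0.072) and released, it rises to 0 and stays. Takes about 3 N at the free edge (more nearer the hinge or when quick), then a sharp rise at the stop.
- cover_hinge (a point): Middle of the cover's hinge line, at its far edge, fixed at (16, -70, 130) mm in the reader's frame, level with the case top. The hinge line runs along the reader's y. The case top behind it (reader's +x) is flat and free for 110 mm.
- cover_edge (a point): Middle of the cover's free edge (near side), outer face; the cover is a rigid plate 116 mm (hinge to edge) x 140 mm x 5 mm, and this point moves with it. Shut, it lies 116 mm to the robot's side of the hinge, level with the case top; fully open, 25 mm to the robot's side and 113 mm above it. The case rim in front of it (28 mm deep) is 16 mm lower than the cover.
- round_button (a joint): Travel of the round button: 0 = out, 0.006 m = fully in. Spring return, about 1.5 N to start and 3.5 N fully in.
- round_button_top (a point): Centre of the top of the round button: a black cap 30 mm across, 20 mm below the case top in an open bay (120 x 144 mm, 35 mm deep) under the cover. Presses straight down 6 mm. It stands 82 mm to the near side of the hinge line and 34 mm left or right (varies) of the cover's centre line, the square one opposite.
- square_button (a joint): Travel of the square button: 0 = out, 0.006 m = fully in. To be left alone.
- square_button_top (a point): Centre of the top face of the square button, a black cap 18 x 18 mm at the same height as the round one, 68 mm beside it.
- vial_a: Loose small white-capped vial, 24 mm across, 45 mm high, on the rear left of the reader's top. Origin: centre of its underside.
- vial_b: Loose small white-capped vial, 28 mm across, 50 mm high, on the rear left of the reader's top. Origin: centre of its underside.
- bottle_a: Loose blue-capped bottle, 66 mm across, 130 mm high, on the table to the right of the reader. Origin: centre of its underside.
- bottle_b: Loose amber blue-capped bottle, 60 mm across, 110 mm high, on the table to the right of the reader. Origin: centre of its underside.
- pen_pot: Loose white pot with pens, 84 mm across, 145 mm high with the pens, on the table to the left of the reader. Origin: centre of its underside.

How it is judged (in metres and radians):
On the way, in this order (a step that is already met when the one before it is completed fails the run):
1. the cover has popped open (beyond 1.1 rad) (value of joint cover above 1.1 rad), for 0.2 s.
2. with the cover open, the round button is pressed in (at least 4.5 of its 6 mm) (value of joint round_button above 0.0045 m and value of joint cover above 0.8 rad), for 0.05 s.
3. the cover is back down and latched flush (value of joint cover between -0.03 and 0.03 rad), for 0.5 s.
At the end, for the whole second after the job is handed in: The cover is latched shut, flush with the case top within 0.03 rad and at rest, and both buttons are out (within 1.5 mm) (all of step 3 and velocity of joint cover below 0.05 rad/s and value of joint each of round_button, square_button below 0.0015 m); the robot touches nothing.
It fails at once if the square button is pressed (more than 3 mm) (value of joint square_button above 0.003 m).
It fails at once if a vial, bottle or other bystander is moved by more than 20 mm, lifted or knocked over (distance of any of vial_a, vial_b, bottle_a, bottle_b, pen_pot from where it was at the start of the episode above 0.02 m or angle between any of vial_a, vial_b, bottle_a, bottle_b, pen_pot's own z axis and vertical above 0.6 rad).
It also fails if it takes over 54 s, if anything falls off the work surface, if the arm or the gripper's body presses on something with over 40 N, if the wrist force passes 120 N, or if a joint passes its speed limit or range.

ROBOT

A 7-joint arm with a two-finger parallel gripper is mounted at the origin on the work surface. World frame = base frame: x ahead of the robot, y to its left, z up, the work surface at z = 0. Lengths are in mm, angles in rad, forces in N, time in s.
With the tool pointing down it reaches from about 350 to 900 mm from the base axis. Payload 19.9 kg.
Tool frame: the origin (TCP) lies on the centre line of the jaws, within the pads' length; the fingertips stand 17 mm ahead of it and the grasp point (between the pads) lies 2 mm behind it; z points along the fingers, y is the direction in which the jaws open and shut (so a half turn about z gives the same grasp; the last joint's range is limited). The gripper opens to 94 mm and grips with 3 to 60 N. Pads are 16 mm wide; open, the fingers measure 119 mm over their backs; the gripper's body (75 mm by 177 mm) begins 78 mm behind the grasp point.
Start: joints at [-1.365, 0.417, -0.01, 1.614, 0.005, 1.111, -0.053], TCP at [152.679, 606.044, 222.425] pointing down, gripper open.
Joint ranges: [-2.81, 2.81], [-0.39, 2.02], [-1.27, 1.25], [0.06, 2.57], [-1.19, 4.33], [0.19, 2], [-2.82, 2.82]. Speed limits (rad/s): [1.89, 1.89, 2.39, 2.39, 3.01, 3.01, 3.01].

INTERFACE

Orientations are given as a rotation vector (axis times angle).
In Python, from workcell import ctrl gives the robot as it stands.
- The arm moves only by the shell command python3 -m crank 'ROWS' [FORCE]. ROWS is text: rows parted by semicolons, each of 5 numbers parted by spaces: the gripper command: -1 is shut, 1 is fully open, values between are in proportion, then the shift along the world's x, y, z in mm, then the turn about the world's z in rad. In form: fingers tx ty tz roll; .... A call has 1 to 20 rows; each row shifts and turns the commanded pose from where the row before left it; what a row does not reach is not made up. A row lasts 1/12 s, in which the tool goes at most 41.7 mm and 7.16 degrees, less where a joint would pass 70% of its speed; a pose out of reach is approached as far as the arm can. A call is refused whole if a number of a shift passes 41.7 or a number of a turn 0.125, either way. A call with a gripper value outside its range is refused whole. The fingers move at their own pace and stop on an object; FORCE is the grip in N (left out, the last holds). Time passes only in rows, so rows that do not move let the fingers close. It gives the time, the measured TCP pose, the force and the opening at its end, in the units of the state.
- ctrl.get_obs(): the state, without advancing time (a new reading comes with each control period).
- ctrl.grab_frame(name): name is "scene" or "side" or "wrist"; returns the picture (400x640x3 uint8, blue, green, red); there is no depth.
- ctrl.camera_params(name): a dict with "intrinsics" (3x3 intrinsics, pixels), "origin" and "orientation" of the camera in the world. Camera axes: x right, y down, z forward; pixel columns grow to the right and rows downward; lengths in mm; the calibration is good to about 2 mm. A picture is of the moment at which its call begins: read the wrist's pose just before it. camera_params takes no time and is no camera call; for the wrist camera it gives the pose at the moment of the call.
- ctrl.close_job(): hands the job in, once; it reports no verdict.
The state is a dict: "time_s": time; "joint_positions": joint angles; "qvel": joint speeds; "effort": joint torques, N m; "position": TCP position; "orientation": TCP orientation; "contact_force": force on the tool from outside, world axes, zero at the start; "moment": the same for the moment, N m; "finger_gap": finger opening in mm.
Only numpy, scipy, OpenCV 4.12 (cv2) and the standard library are available. Lean on these libraries where they do the work, as an engineer would, in place of code of your own. Each camera call takes 0.05 s, during which the arm holds its last target. There are 200 camera calls.

## Working session

There is one attempt and no reset: what is moved stays moved. The work goes in short steps, Python scripts to look and compute and a shell command to move; the robot and the scene stay as the last step left them, time stands still between calls to the robot, and variables do not carry over. Pictures are saved under pics/ and viewed, about 8 in all and at most 12, crops included, and the job is handed in when it is done.

```bash
mkdir -p pics; python3 - <<'E'
from workcell import ctrl
import cv2,numpy as np
o=ctrl.get_obs();print(o)
for n in("scene","side"):
    f=ctrl.grab_frame(n);cv2.imwrite(f"pics/{n}0.png",f);print(n,ctrl.camera_params(n))
E
```

```text
{'time_s': 0.0, 'joint_positions': array([-1.36556254,  0.41798353, -0.0102954 ,  1.61417084,  0.00470238,
        1.11070286, -0.05302957]), 'qvel': array([-0.00042896, -0.00127369, -0.00044212, -0.00047773,  0.00058689,
        0.00045647, -0.00114174]), 'effort': array([-4.38109555e-04, -8.51254249e+01,  6.38582502e-01, -4.25986969e+01,
       -4.88328701e-02,  1.87981536e-02,  1.36277672e-04]), 'position': array([152.57726467, 605.71965433, 221.82075118]), 'orientation': array([-3.86621722e-01, -3.11765544e+00,  1.94734788e-03]), 'contact_force': array([ 0.29548514, -0.24677543,  0.38022503]), 'moment': array([-0.02799943, -0.04684866, -0.03129818]), 'finger_gap': 94.00288255786819}
scene {'intrinsics': array([[362.63267457,   0.        , 320.88739011],
       [  0.        , 362.63267457, 202.50378129],
       [  0.        ,   0.        ,   1.        ]]), 'origin': array([938.43598038, 296.81121257, 723.50422218]), 'orientation': array([-1.30773496, -2.46819546,  0.69324252])}
side {'intrinsics': array([[467.99586372,   0.        , 317.96047787],
       [  0.        , 467.99586372, 204.66948452],
       [  0.        ,   0.        ,   1.        ]]), 'origin': array([ 398.20403303, -585.73766066,  810.48189898]), 'orientation': array([-2.3419456 ,  0.33589847, -0.15972105])}
```

View pics/scene0.png

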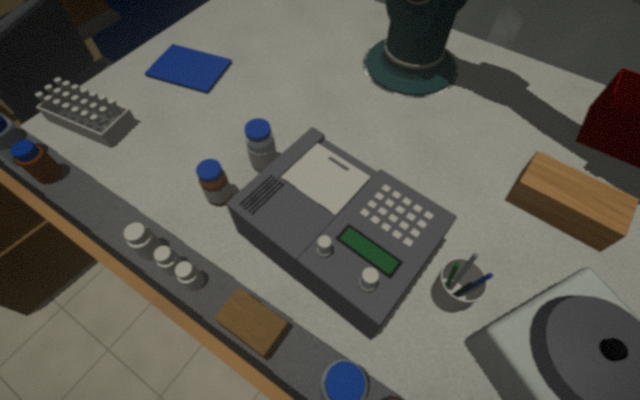

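View pics/side0.png

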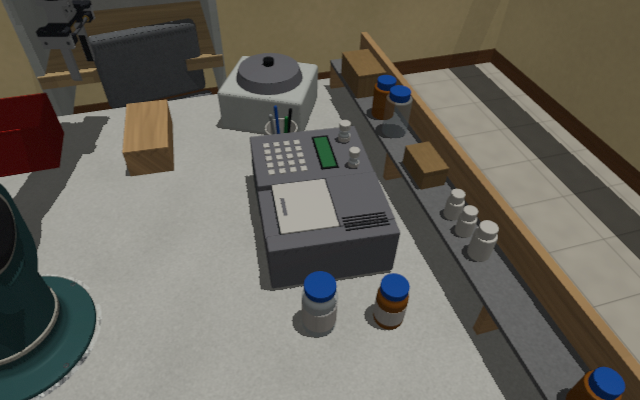

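```bash
python3 - <<'E'
import cv2,numpy as np
a=cv2.imread('pics/scene0.png')[120:240,225:385];b=cv2.imread('pics/side0.png')[150:270,245:405]
cv2.imwrite('pics/crop.png',np.hstack([cv2.resize(i,None,fx=5,fy=5,interpolation=cv2.INTER_CUBIC)[:, :] for i in (a,b)])[:,:1600])
im=np.vstack([cv2.resize(i,(640,480)[:2],interpolation=cv2.INTER_CUBIC)[:300] if 0 else cv2.resize(i,(400,300),interpolation=cv2.INTER_CUBIC) for i in (a,b)])
cv2.imwrite('pics/crop.png',im)
E
cat > fit.py <<'E'
from workcell import ctrl
import numpy as np
from scipy.spatial.transform import Rotation as R
from scipy.optimize import least_squares
def proj(n,P,c=None):
    c=c or ctrl.camera_params(n);Q=R.from_rotvec(c['orientation']).inv().apply(np.atleast_2d(P)-c['origin'])
    q=Q@c['intrinsics'].T;return q[:,:2]/q[:,2:]
def r2w(p,P):
    P=np.atleast_2d(P).astype(float);return R.from_euler('z',p[2]).apply(P)+[p[0],p[1],0]
M=np.array([[-100,-140,130],[-100,0,130],[16,0,130],[16,-140,130]])
if __name__=='__main__':
    px={'scene':[[321,142],[369,178],[333,213],[283,180]],'side':[[279,233],[273,185],[327,180],[338,228]]}
    f=lambda p:np.concatenate([(proj(n,r2w(p,M))-px[n]).ravel() for n in px])
    s=least_squares(f,[600,0,0],x_scale=[10,10,.1]);print(s.x,s.fun.round(1))
    for nme,P in dict(hinge=[16,-70,130],edge=[-100,-70,130],bl=[-66,-36,110],br=[-66,-104,110]).items():print(nme,r2w(s.x,P).round(1))
    print(proj('side',r2w(s.x,[[-130,180,130],[130,180,130],[130,-180,130]])))
E
python3 fit.py
```

```text
[ 6.26565748e+02  1.32353991e+02 -1.33114309e-01] [-2.4 -0.2  1.5 -0.5 -0.1  1.8 -2.7 -5.6  0.2 -1.  -0.3 -1.6 -0.9 -1.7
  0.2 -2.4]
hinge [[633.1  60.8 130. ]]
edge [[518.2  76.2 130. ]]
bl [[556.4 105.4 110. ]]
br [[547.3  38.  110. ]]
[[253.40285391 134.21207285]
 [359.24204785 125.50061883]
 [399.97382505 234.53031028]]
```

View pics/crop.png

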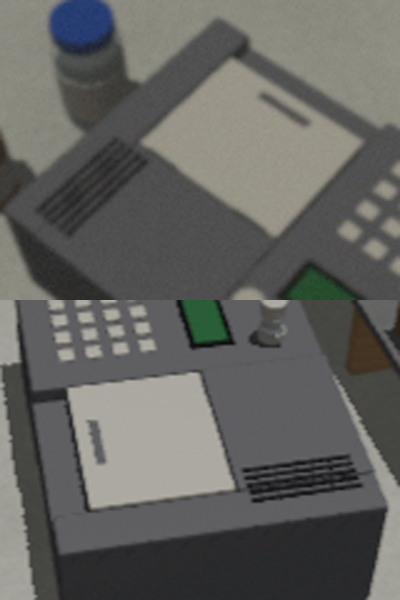

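```bash
sed -i "s/px={.*/px={'scene':[[319.4,142.8],[371.4,176],[335,214.4],[281.8,176]],'side':[[280.2,234],[271.8,184.8],[326.2,178.8],[339.4,226]]}/" fit.py; python3 fit.py; python3 - <<'E'
from workcell import ctrl
from scipy.spatial.transform import Rotation as R
print(R.from_rotvec(ctrl.get_obs()['orientation']).as_matrix().round(3)); c=ctrl.camera_params('wrist');print(c)
E
```

```text
[ 6.24387879e+02  1.33915651e+02 -1.08387135e-01] [-1.5 -1.  -0.7  0.4 -0.6  0.1 -1.3 -0.8 -0.3 -1.6 -0.2 -0.9 -1.3 -0.9
 -0.8 -1.1]
hinge [[632.7  62.6 130. ]]
edge [[517.4  75.1 130. ]]
bl [[554.9 105.3 110. ]]
br [[547.5  37.7 110. ]]
[[250.61273584 134.94846466]
 [356.14200051 124.6770044 ]
 [400.34048339 232.67235537]]
[[-0.97   0.244 -0.   ]
 [ 0.244  0.97  -0.001]
 [-0.    -0.001 -1.   ]]
{'intrinsics': array([[295.44627022,   0.        , 318.26999238],
       [  0.        , 295.44627022, 199.51170458],
       [  0.        ,   0.        ,   1.        ]]), 'origin': array([ 71.40511131, 627.29535524, 385.21813105]), 'orientation': array([2.28851983, 1.78349149, 0.25809889])}
```

```bash
python3 -m crank '-1 0 0 20 0.07; -1 15 -20 10 0.068; -1 20 -29 0 0; -1 20 -29 0 0; -1 20 -29 0 0; -1 20 -29 0 0; -1 20 -29 0 0; -1 20 -29 0 0; -1 20 -29 0 0; -1 20 -29 0 0; -1 20 -29 0 0; -1 20 -29 0 0; -1 20 -29 0 0; -1 20 -29 0 0; -1 20 -29 0 0; -1 20 -29 0 0; -1 20 -29 0 0; -1 20 -29 0 0; -1 20 -29 0 0; -1 0 0 0 0' 20
```

```text
time_s: 1.77
position: [510.1, 87.1, 252.4]
orientation: [0.181, 3.135, -0.003]
contact_force: [0.9, -0.6, -0.7]
finger_gap: 0.4
```

```bash
python3 -m crank '-1 18 -13 -20 0; -1 0 0 -30 0; -1 0 0 -30 0; -1 0 0 -15 0; -1 0 0 0 0; -1 0 0 0 0'; python3 - <<'E'
from workcell import ctrl
import cv2
cv2.imwrite('pics/s1.png',ctrl.grab_frame('side')[120:290,200:440].repeat(2,0).repeat(2,1))
E
```

```text
time_s: 2.27
position: [525.5, 79.9, 157.3]
orientation: [-0.171, -3.136, 0.001]
contact_force: [0.2, 0.0, 1.3]
finger_gap: 0.6
```

View pics/s1.png

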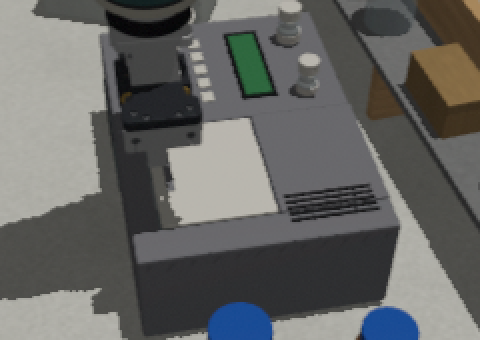

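The gripper stands over the near strip of the white cover, shown at about (165,150) to (270,215) in the crop. The case is clear all round. I press next.

```bash
python3 -m crank '-1 2 -5 -7 0; -1 0 0 -6 0; -1 0 0 -4 0; -1 0 0 -3 0; -1 0 0 0 0; -1 0 0 0 0'
```

```text
time_s: 2.82
position: [528.4, 74.9, 138.1]
orientation: [0.171, 3.135, 0.0]
contact_force: [0.6, -2.2, 11.5]
finger_gap: 0.4
```

```bash
python3 -m crank '-1 0 0 -2 0; -1 0 0 0 0';  python3 -m crank '-1 0 0 20 0; -1 -30 3 20 0; -1 -35 4 15 0; -1 -35 4 10 0; -1 0 0 20 0; -1 0 0 20 0; -1 0 0 0 0; -1 0 0 0 0; -1 0 0 0 0; -1 0 0 0 0; -1 0 0 0 0; -1 0 0 0 0; -1 0 0 0 0; -1 0 0 0 0; -1 0 0 0 0; -1 0 0 0 0; -1 0 0 0 0; -1 0 0 0 0; -1 0 0 0 0; -1 0 0 0 0'; python3 - <<'E'
from workcell import ctrl
import cv2
from fit import *
a=ctrl.grab_frame('side');w=ctrl.grab_frame('scene')
cv2.imwrite('pics/s2.png',np.vstack([cv2.resize(i,None,fx=2.2,fy=2.2) for i in(a[130:260,230:410],w[100:230,230:410])]))
p=[624.4,133.9,-.108]
for n,o in(('side',(230,130)),('scene',(230,100))):print(n,((proj(n,r2w(p,[[-66,-36,110],[-66,-104,110],[-9,-70,243]]))-o)*2.2).round())
E
```

```text
time_s: 2.98
position: [528.7, 74.9, 136.7]
orientation: [0.171, 3.135, 0.001]
contact_force: [-5.1, -2.9, 27.8]
finger_gap: 0.4
time_s: 4.65
position: [427.7, 86.1, 240.5]
orientation: [0.171, 3.137, -0.0]
contact_force: [-0.7, -0.6, 0.5]
finger_gap: 0.0
side [[132. 155.]
 [143. 206.]
 [199.  64.]]
scene [[254. 183.]
 [199. 145.]
 [186. 108.]]
```

View pics/s2.png

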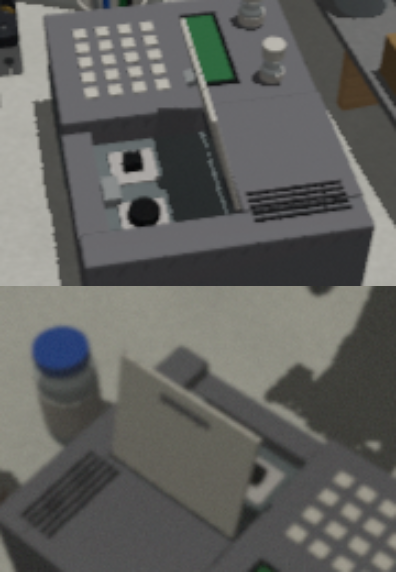

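The cover stands open. The round button is the right-hand one, at about (143,210) in the top panel, within 2 px of the predicted spot. The square one is on the left at about (132,160).

```bash
python3 -m crank '-1 30 -12 0 0; -1 30 -12 0 0; -1 30 -12 0 0; -1 28 -12 0 0; -1 0 0 -30 0; -1 0 0 -30 0; -1 0 0 -25 0; -1 0 0 -15 0; -1 0 0 0 0; -1 0 0 0 0'
```

```text
time_s: 5.58
position: [545.5, 37.9, 140.3]
orientation: [-0.171, -3.136, 0.001]
contact_force: [0.4, 0.2, 0.5]
finger_gap: 0.8
```

```bash
python3 -m crank '-1 0 0 -8 0; -1 0 0 -6 0; -1 0 0 -3 0; -1 0 0 -3 0; -1 0 0 0 0; -1 0 0 0 0'; python3 -c "
from workcell import ctrl;import cv2
cv2.imwrite('pics/s3.png',ctrl.grab_frame('side')[110:290,200:440])"
```

```text
time_s: 6.08
position: [546.2, 38.3, 121.2]
orientation: [0.171, 3.136, 0.001]
contact_force: [-0.8, 2.0, 9.4]
finger_gap: 0.6
```

```bash
python3 -m crank '-1 0 0 -2 0; -1 0 0 0 0; -1 0 0 0 0'; python3 -m crank '-1 0 0 20 0; -1 0 0 30 0; -1 0 0 40 0; -1 0 0 40 0; -1 0 0 40 0; -1 0 0 0 0; -1 0 0 0 0'; python3 -c "
from workcell import ctrl;import cv2
a=cv2.imread('pics/s3.png');b=ctrl.grab_frame('side')[110:290,200:440]
cv2.imwrite('pics/s4.png',cv2.resize(cv2.vconcat([a,b]),None,fx=1.6,fy=1.6))"
```

```text
time_s: 6.38
position: [546.4, 38.2, 120.6]
orientation: [0.171, 3.135, 0.002]
contact_force: [-12.3, 0.1, 38.4]
finger_gap: 0.5
time_s: 6.97
position: [546.4, 38.2, 290.5]
orientation: [0.17, 3.133, 0.002]
contact_force: [0.2, 0.5, -0.8]
finger_gap: 0.4
```

View pics/s4.png

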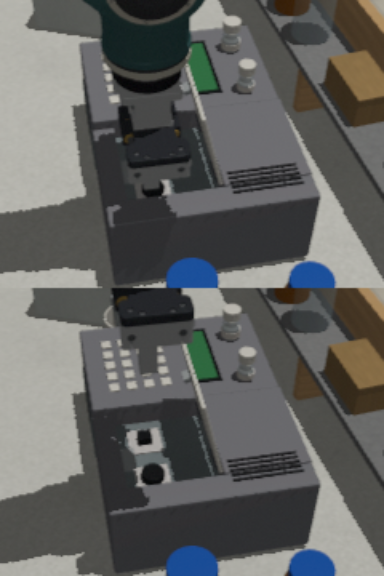

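Step 2 is done: the press hit a stiff bottom, and the round button is out again at (152,473) in the lower panel. Next I go behind the cover.

```bash
python3 -m crank '-1 25 6 0 0; -1 25 6 0 0; -1 25 6 0 0; -1 26 5 0 0; -1 0 0 0 0; -1 0 0 -20 0; -1 0 0 -20 0; -1 0 0 -15 0; -1 0 0 0 0; -1 0 0 0 0'; python3 -c "
from workcell import ctrl;import cv2
a=ctrl.grab_frame('scene')[60:240,200:440]
cv2.imwrite('pics/s5.png',cv2.resize(a,None,fx=2,fy=2))"
```

```text
time_s: 7.85
position: [645.9, 60.9, 232.3]
orientation: [-0.171, -3.134, 0.001]
contact_force: [0.2, -0.5, 0.5]
finger_gap: 0.4
```

View pics/s5.png

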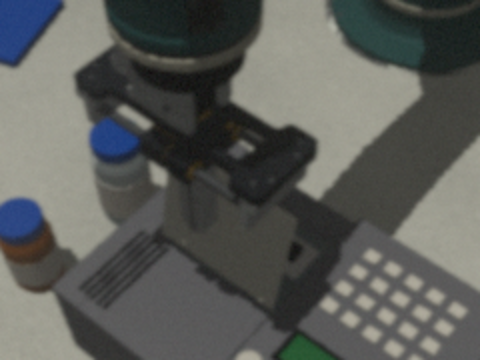

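The fingertips (around (205,220)) are behind the still-open cover, above its upper part, with everything clear. Now I sweep it shut along the arc.

```bash
python3 -m crank '-1 -13 1.4 0 0; -1 -12 1.4 0 0; -1 -6.5 0.7 -2 0; -1 -6.5 0.7 -2 0; -1 -6.1 0.7 -2.9 0; -1 -6.1 0.7 -2.9 0; -1 -5.5 0.6 -3.8 0; -1 -5.5 0.6 -3.8 0; -1 -5 0.5 -4.6 0; -1 -5 0.5 -4.6 0; -1 0 0 0 0'
```

```text
time_s: 8.82
position: [574.3, 69.0, 205.7]
orientation: [-0.17, -3.135, 0.0]
contact_force: [1.2, -1.3, 1.1]
finger_gap: 0.3
```

```bash
python3 -c "
from workcell import ctrl;import cv2
a=ctrl.grab_frame('side')[110:270,200:420];b=ctrl.grab_frame('scene')[80:240,210:430]
cv2.imwrite('pics/s6.png',cv2.resize(cv2.vconcat([a,b]),None,fx=1.8,fy=1.8))"
```

```text
(no output)
```

View pics/s6.png

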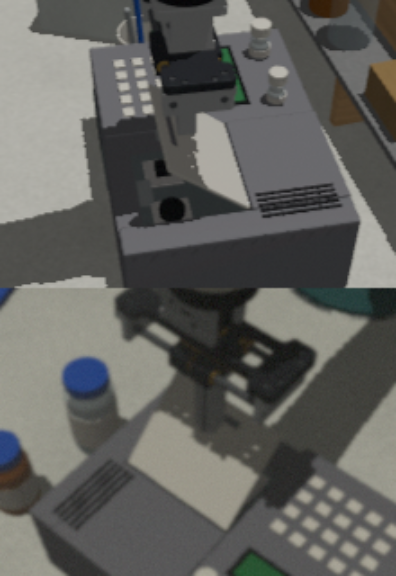

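The cover is half down (about 45°) under the fingertips, at about (205,430) in the lower panel, and is following as planned. I continue to the stop.

```bash
python3 -m crank '-1 -4.2 0.5 -4.5 0; -1 -4.2 0.5 -5 0; -1 -3.4 0.4 -5.5 0; -1 -3.4 0.4 -5.9 0; -1 -2.5 0.3 -6.3 0; -1 -2.5 0.3 -6.3 0; -1 -1.5 0.2 -6.6 0; -1 -1.5 0.2 -6.6 0; -1 -0.5 0 -6 0; -1 0 0 0 0; -1 0 0 0 0'
```

```text
time_s: 9.83
position: [551.3, 71.7, 153.6]
orientation: [-0.171, -3.135, 0.001]
contact_force: [-0.7, -0.5, 2.5]
finger_gap: 0.2
```

```bash
python3 -m crank '-1 0 0 -5 0; -1 0 0 -5 0; -1 0 0 -3 0; -1 0 0 -2 0; -1 0 0 0 0; -1 0 0 0 0'
```

```text
time_s: 10.33
position: [552.0, 71.8, 139.9]
orientation: [0.171, 3.137, 0.001]
contact_force: [-6.3, -0.8, 19.5]
finger_gap: 1.0
```

```bash
python3 -m crank '-1 0 0 -3 0; -1 0 0 0 0; -1 0 0 0 0'
```

```text
time_s: 10.58
position: [552.3, 71.7, 138.5]
orientation: [0.171, 3.136, 0.002]
contact_force: [-17.0, -0.6, 49.3]
finger_gap: 0.6
```

Firm stop reached (sharp force rise). Release straight up.

```bash
python3 -m crank '-1 0 0 4 0; -1 0 0 6 0; -1 0 0 10 0; -1 0 0 30 0; -1 0 0 40 0; -1 -30 0 40 0; -1 -40 0 0 0; -1 -40 0 0 0; -1 -40 0 0 0; -1 0 0 0 0; -1 0 0 0 0; -1 0 0 0 0; -1 0 0 0 0; -1 0 0 0 0; -1 0 0 0 0; -1 0 0 0 0; -1 0 0 0 0; -1 0 0 0 0; -1 0 0 0 0; -1 0 0 0 0'; python3 -c "
from workcell import ctrl;import cv2
a=ctrl.grab_frame('side')[110:290,200:440];b=ctrl.grab_frame('scene')[80:260,200:440]
cv2.imwrite('pics/s7.png',cv2.resize(cv2.vconcat([a,b]),None,fx=1.6,fy=1.6))"
```

```text
time_s: 12.25
position: [406.8, 71.6, 259.4]
orientation: [-0.171, -3.137, 0.0]
contact_force: [-0.2, 0.2, 0.8]
finger_gap: 0.7
```

View pics/s7.png

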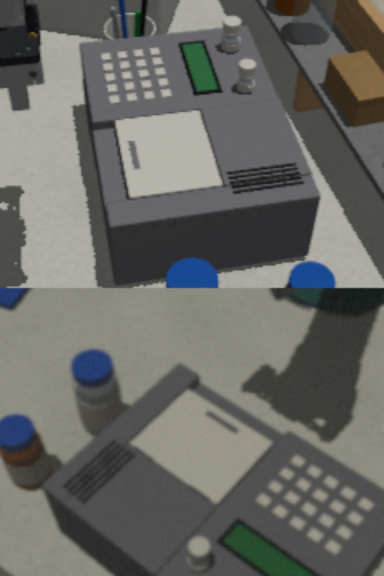

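The cover lies flush again (corners at (117,120) to (220,185) in the upper panel). The vials and bottles have not moved, and the arm is clear.

```bash
python3 -c "
from workcell import ctrl;print(ctrl.close_job())"
```

```text
the job is handed in; nothing more can be done
None
```

I reset the plate reader and handed the job in at about 12.3 s of the 54 s allowed; no verdict is reported.

- **Opening:** I pressed the cover near its free edge to the stop at 28 N. It popped fully open.
- **Round button:** I pressed it until it bottomed out; the force rose sharply to 38 N. The next picture showed it back out. I never touched the square button.
- **Closing:** I swept the cover down from behind to the firm stop, where the force reached 49 N, then let go.

The last pictures, taken over 1 s after letting go, show the cover flush and shut and the vials, bottles and pot where they stood. The arm was clear, with no contact force (under 1 N, the sensor's noise). The buttons can't be seen under the shut cover, so their final state rests on the picture taken after the press. No checks failed or disagreed.

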